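# Close the wide-mouth bottle on the lab bench

### The job

Close the open white bottle in the grey rack with the large orange cap: set the cap level on the neck, turn it backwards (anticlockwise from above) until you feel the thread drop into place, then screw it down clockwise until it squashes the red seal ring firmly and holds by itself. Press only gently while you look for the thread, do not overtighten, and leave everything else on the bench where it is.

Things in the scene. Friction and masses are not known exactly. Their poses are not given: they have to be found in the camera images.
- cap: The large orange screw cap, 57 mm across, 24 mm tall, lying open side down on the bench (the neck goes in from below). Origin: centre of its open underside; z up along its axis. Skirt 3 mm thick, 20 mm deep inside. Three lugs inside, 120 degrees apart, at angles you are not told, ride on the bottle's threads. 30 to 50 g, rigid.
- cap_liner (a point): Centre of the flat inner face of the orange cap's top, on the cap's axis 20 mm above its open underside (4 mm below its outer top). This face lands on the seal ring.
- rim (a point): Centre of the upper face of the red seal ring on the open bottle, when not squashed; z up along the neck axis; 168 mm above the bench. The neck below is 40 mm across (48 over its threads) and runs 35 mm down to the shoulder; the cap has about 1.3 mm of play all round. The bottle is white, 80 mm square, held fast in either well of the rack: it cannot turn or lift.
- seal (a joint): How far the seal ring is squashed, m: 0 free, 0.004 fully; spring of 6 N per mm. Right-hand thread, 3 starts: sinks 1 mm per 15 degrees clockwise. Riding on the threads, the cap's liner is 4 to 10 mm above rim (it may slip off a rib first, a false drop) and ribs stop it turning clockwise; dropped in, 1.5 to 3 mm, within 120 degrees of back turn. Some 60 degrees clockwise then reach the seal.
- rack: Grey bottle rack, 108 x 246 x 48 mm, fixed to the bench, with two square wells 140 mm apart along its y. Origin: centre of its underside.
- bottle2: The other white bottle in the rack, already closed with a blue cap; 156 mm tall above its underside, where its origin lies (12 mm above the bench). Fixed; leave it alone.
- tip_box: Teal box of orange pipette tips, 85 x 125 x 58 mm, loose. Origin: centre of its underside.
- tube_rack: Blue tube rack, 90 x 210 x 30 mm (tubes to 42 mm), loose. Origin: centre of its underside.
- gel_tray: Amber see-through gel tray with a black comb, 110 x 150 x 52 mm, loose. Origin: centre of its underside.
- beaker: Glass beaker, 72 mm across, 90 mm tall, loose. Origin: centre of its underside.
- marker: White and blue marker pen, 134 mm long along its y, 15 mm thick, loose. Origin: on the bench under its middle.
- timer: White bench timer, 65 x 65 x 20 mm, loose. Origin: centre of its underside.
- small_cap: A smaller white cap for another bottle, 38 mm across, 18 mm tall, loose; it does not fit. Origin: centre of its underside.
Things that resemble listed ones, but are neither listed nor needed, are in the scene too. What is shaped like the cap but blue or green is not meant.

How it is judged:
By the outcome, as a careful person would: the job done as asked, in the order asked, and still so for the second after the job is handed in, with the robot touching nothing.
It also fails if it takes over 72 s, if anything falls off the work surface, if the arm or the gripper's body presses on something with over 40 N, if the wrist force passes 120 N, or if a joint passes its speed limit or range.

### The arm

A 6-joint arm with a two-finger parallel gripper is mounted at the origin on the work surface. World frame = base frame: x ahead of the robot, y to its left, z up, the work surface at z = 0. Lengths are in m, angles in rad, forces in N, time in s.
With the tool pointing down it reaches from about 0.35 to 0.775 m from the base axis. Payload 5.5 kg.
Tool frame: the origin (TCP) lies midway between the tips of the shut fingers; the grasp point (between the pads) lies hold_point_z behind it (hold_point_z is the distance from the TCP to the grasp point, in m); z points along the fingers, y is the direction in which the jaws open and shut (so a half turn about z gives the same grasp; the last joint's range is limited). The gripper opens to 85 mm and grips with 20 to 120 N. Pads are 22 mm wide; open, the fingers measure 114 mm over their backs; the gripper's body (76 mm by 85 mm) begins 54 mm behind the grasp point. The pads swing forward as they close: fully open they stand 13 mm farther back than shut.
Start: joints at [-1.379, 0.313, 0.046, 1.304, 0, 1.431], TCP at [0.187, -0.544, 0.231] pointing down, gripper open.
Joint ranges: [-2.76, 2.76], [-0.86, 1.69], [-1.03, 1.26], [-2.2, 2.34], [-1.47, 1.5], [-3.14, 3.14]. Speed limits (rad/s): [2.57, 2.57, 3.14, 3.14, 3.14, 3.14].

### API

Orientations are given as a unit quaternion [w, x, y, z].
In Python, from workcell import * gives the robot as it stands. The module is installed in compiled form; this text tells all that it offers.
- The arm moves only by the tool jog_arm, never from a script. Its argument "plan" is a list of rows, each a list of 6 numbers: the shift along the world's x, y, z in m, then the turn, a rotation vector about the world's x, y, z in degrees. A call has exactly 10 rows; each row shifts and turns the commanded pose from where the row before left it; what a row does not reach is not made up. A row lasts 1/10 s, in which the tool goes at most 50 mm and 8.59 degrees, less where a joint would pass 70% of its speed; a pose out of reach is approached as far as the arm can. A call with a gripper value outside its range is refused whole. "hand" is the opening, from 0 (shut) to 1 (fully open), set as the call begins (left out, the last holds). The fingers move at their own pace and stop on an object; "force" is the grip in N (left out, the last holds). Time passes only in rows, so rows that do not move let the fingers close, or fill a call up. It gives the time, the measured TCP pose, the force and the opening at its end, in the units of the state.
- get_state(): the state, without advancing time (a new reading comes with each control period).
- read_camera(name): name is "side" or "top"; returns the picture (400x640x3 uint8, red, green, blue); there is no depth.
- calibration(name): a dict with "K" (3x3 intrinsics, pixels), "D" ([k1, k2, p1, p2, k3] as OpenCV has them; the pictures are not rectified), "world_to_cam" (4x4, takes a point from world to camera coordinates). Camera axes: x right, y down, z forward; pixel columns grow to the right and rows downward; lengths in m; the calibration is good to about 2 mm. A picture is of the moment at which its call begins. calibration takes no time and is no camera call.
- hand_in(): hands the job in, once; it reports no verdict.
The state is a dict: "clock": time; "joint_pos": joint angles; "qvel": joint speeds; "tau": joint torques, N m; "tcp_pos": TCP position; "orientation": TCP orientation; "wrist_force": force on the tool from outside, world axes, zero at the start; "ft_torque": the same for the moment, N m; "finger_gap": finger opening in m.
Only numpy, scipy, OpenCV 4.12 (cv2) and the standard library are available. Lean on these libraries where they do the work, as an engineer would, in place of code of your own. Each camera call takes 0.05 s, during which the arm holds its last target.

## Working session

There is one attempt and no reset: what is moved stays moved. The work goes in short steps, Python scripts to look and compute and a tool call to move; the robot and the scene stay as the last step left them, time stands still between calls to the robot, and variables do not carry over. Pictures are saved under pics/ and viewed, and the job is handed in when it is done.

Besides the shell and the picture viewer there is one more tool, called after "Call:" as a command line: name --pt "numbers of a row" for each row, then --argument value for the rest. jog_arm: Moves the arm, as the interface text tells. Its arguments: {"type":"object","properties":{"plan":{"type":"array","items":{"type":"array","items":{"type":"number"}}},"hand":{"type":"number"},"force":{"type":"number"}},"required":["plan"]}

```bash
mkdir -p pics
python3 - <<'E'
from workcell import *
import cv2
for n in("side","top"):
    cv2.imwrite(f"pics/{n}0.png",read_camera(n)[:,:,::-1])
    c=calibration(n);print(n,c)
print(get_state())
import workcell
print([x for x in dir(workcell) if not x.startswith('_')])
try: print(hold_point_z)
except Exception as e: print(e)
E
```

```text
side {'K': array([[414.24774342,   0.        , 333.91180072],
       [  0.        , 414.24774342, 198.08515914],
       [  0.        ,   0.        ,   1.        ]]), 'D': array([-0.05317861,  0.        ,  0.        ,  0.        ,  0.        ]), 'world_to_cam': array([[ 0.97133271, -0.23752008, -0.00984805, -0.57127247],
       [-0.12681301, -0.48266893, -0.86657323,  0.1616288 ],
       [ 0.2010752 ,  0.84297978, -0.49895275,  1.26320009],
       [ 0.        ,  0.        ,  0.        ,  1.        ]])}
top {'K': array([[473.97504483,   0.        , 325.2836008 ],
       [  0.        , 473.97504483, 200.89042759],
       [  0.        ,   0.        ,   1.        ]]), 'D': array([-0.06563035,  0.        ,  0.        ,  0.        ,  0.        ]), 'world_to_cam': array([[-2.52783724e-02, -9.99677098e-01, -2.58916830e-03,
         1.12036281e-02],
       [-9.91968740e-01,  2.54043712e-02, -1.23905759e-01,
         5.95412340e-01],
       [ 1.23931526e-01, -5.63761907e-04, -9.92290612e-01,
         1.33284884e+00],
       [ 0.00000000e+00,  0.00000000e+00,  0.00000000e+00,
         1.00000000e+00]])}
{'clock': 0.1, 'joint_pos': array([-1.37860022e+00,  3.13928809e-01,  4.51105099e-02,  1.30363466e+00,
       -3.87363472e-06,  1.43122615e+00]), 'qvel': array([-0.0011396 , -0.00153824,  0.00246051, -0.00129979,  0.00089506,
       -0.00052315]), 'tau': array([ 2.28119410e-03, -4.81725705e+01,  2.99245083e+01,  1.26960591e-02,
       -8.16201191e-05, -1.13450992e-05]), 'tcp_pos': array([ 0.18720223, -0.54318483,  0.2305034 ]), 'orientation': array([-8.27978475e-04,  9.86272574e-01,  1.65123359e-01, -2.37290866e-05]), 'wrist_force': array([0.38828365, 0.10596275, 0.66286811]), 'ft_torque': array([-0.00963553,  0.01731331, -0.01723703]), 'finger_gap': 0.0854104732563426}
['MotionError', 'calibration', 'get_state', 'hand_in', 'hold_point_z', 'read_camera']
0.0187
```

View pics/side0.png

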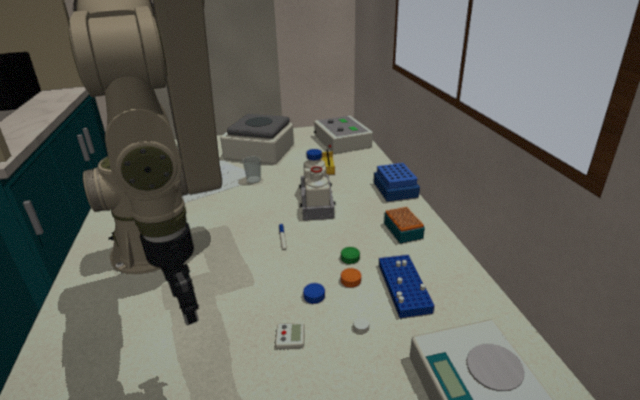

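View pics/top0.png

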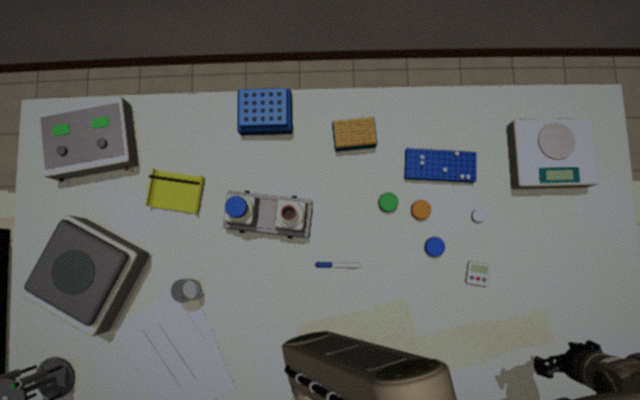

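The side view shows the orange cap near (351,277), with the green cap beside it at (350,255), and the open bottle's red ring near (316,171). In the top view the cap is near (421,210) and the ring near (289,213). Next I'll measure both.

```bash
cat > h.py <<'E'
import numpy as np,cv2
from workcell import *
def ray(n,uv):
    c=calibration(n);K,D,T=c["K"],c["D"],c["world_to_cam"]
    p=cv2.undistortPoints(np.array([[uv]],float),K,D)[0,0]
    d=T[:3,:3].T@np.array([p[0],p[1],1]);o=-T[:3,:3].T@T[:3,3]
    return o,d/np.linalg.norm(d)
def plane(n,uv,z):
    o,d=ray(n,uv);return o+d*(z-o[2])/d[2]
def two(a,b):
    (o1,d1),(o2,d2)=ray("side",a),ray("top",b)
    s=np.linalg.lstsq(np.c_[d1,-d2],o2-o1,rcond=None)[0]
    p,q=o1+s[0]*d1,o2+s[1]*d2
    return (p+q)/2,np.linalg.norm(p-q)
def proj(n,P):
    c=calibration(n);T=c["world_to_cam"]
    r=cv2.Rodrigues(T[:3,:3])[0]
    return cv2.projectPoints(np.array([P],float),r,T[:3,3],c["K"],c["D"])[0].reshape(2)
E
python3 - <<'E'
from h import *
for n,boxes in(("side",{"cap":(330,260,375,295),"ring":(300,160,335,190)}),("top",{"cap":(405,195,440,225),"ring":(270,195,312,232)})):
    im=cv2.imread(f"pics/{n}0.png");hsv=cv2.cvtColor(im,cv2.COLOR_BGR2HSV)
    for k,(a,b,c,d) in boxes.items():
        h=hsv[b:d,a:c]
        if k=="cap": m=((h[...,0]<20)&(h[...,1]>150)&(h[...,2]>80))
        else: m=((h[...,0]<10)|(h[...,0]>170))&(h[...,1]>90)
        m=m.astype(np.uint8)
        N,l,s,ce=cv2.connectedComponentsWithStats(m)
        i=1+np.argmax(s[1:,4]);print(n,k,s[i],ce[i]+[a,b])
        cs=cv2.findContours((l==i).astype(np.uint8),0,2)[0][0]
        print(cv2.fitEllipse(cs), a,b)
    s=cv2.resize(im[150:300,260:460] if n=="side" else im[150:270,200:460],None,fx=3,fy=3,interpolation=2)
    cv2.imwrite(f"pics/{n}0z.png",s)
E
```

```text
side cap [ 11   9  20  18 302] [350.39403974 277.3410596 ]
((20.330291748046875, 17.281814575195312), (18.12286949157715, 19.990936279296875), 87.367919921875) 330 260
side ring [11  6 11  7 48] [315.9375     169.29166667]
((15.995105743408203, 9.062845230102539), (5.994542121887207, 10.454621315002441), 90.13372039794922) 300 160
top cap [  7   6  18  18 258] [420.43410853 209.5       ]
((15.291757583618164, 14.5), (17.20282554626465, 17.851116180419922), 90.0) 405 195
top ring [12 11 14 14 79] [288.41772152 212.60759494]
((18.356250762939453, 17.56118392944336), (13.30077838897705, 14.103189468383789), 137.88111877441406) 270 195
```

```bash
ls pics
```

```text
side0.png
side0z.png
top0.png
top0z.png
```

View pics/top0z.png

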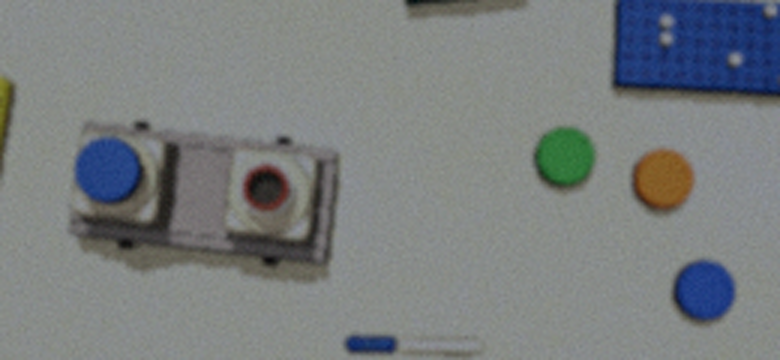

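View pics/side0z.png

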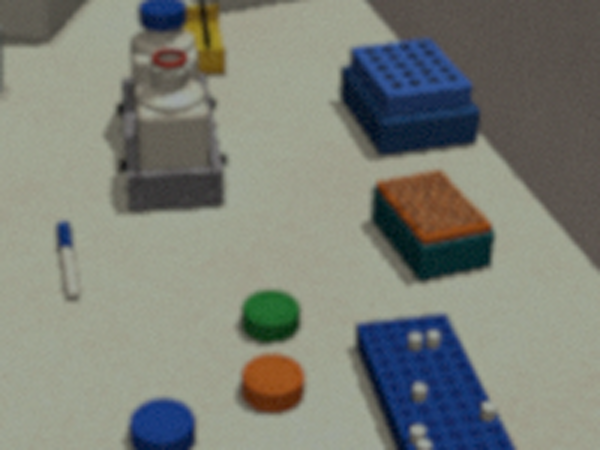

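Run:
```python
from h import *
print("ring top",plane("top",(288.4,212.6),.168),"side",plane("side",(316,169.1),.168),two((316,169.1),(288.4,212.6)))
print("ring ell top",plane("top",(288.36,212.56),.168))
print("cap top",plane("top",(420.4,209.5),.020),"side (z .012..)",plane("side",(350.4,277.3),.014),two((350.4,277.3),(420.4,209.5)))
# colored others
im=cv2.imread("pics/top0.png");hsv=cv2.cvtColor(im,cv2.COLOR_BGR2HSV)
for nm,(a,b,c,d),lo,hi in(("green",(372,187,405,220),40,80),("blue",(418,230,452,262),100,130),("bcap",(220,190,256,222),100,130)):
    h=hsv[b:d,a:c];m=((h[...,0]>lo)&(h[...,0]<hi)&(h[...,1]>110)).astype(np.uint8)
    N,l,s,ce=cv2.connectedComponentsWithStats(m);i=1+np.argmax(s[1:,4]);uv=ce[i]+[a,b]
    print(nm,uv,s[i],plane("top",uv,.168 if nm=="bcap" else .02))
# rack corners approx at z=.048 from zoomed image
for u in((85,122),(338,152),(325,262),(70,235)):
    print(plane("top",(200+u[0]/3,150+u[1]/3),.048))
c=calibration("top");T=c["world_to_cam"];print(-T[:3,:3].T@T[:3,3])
c=calibration("side");T=c["world_to_cam"];print(-T[:3,:3].T@T[:3,3])
s=get_state();print(s["clock"])
```

```text
ring top [0.55087392 0.09297066 0.168     ] side [0.5502523  0.08629762 0.168     ] (array([0.55139053, 0.09321523, 0.16458205]), np.float64(0.0003385543457933593))
ring ell top [0.55098126 0.09307328 0.168     ]
cap top [ 0.5651276 -0.2815479  0.02     ] side (z .012..) [ 0.56454482 -0.28649187  0.014     ] (array([ 0.565756  , -0.28329107,  0.01112148]), np.float64(0.000546662089176479))
green [387.79087452 201.76045627] [  7   6  19  18 263] [ 0.59038105 -0.18686215  0.02      ]
blue [434.49488055 246.40273038] [  7   7  20  19 293] [ 0.45646491 -0.31740856  0.02      ]
bcap [235.61731844 206.2849162 ] [  5   6  22  21 358] [0.57093878 0.23093784 0.168     ]
[0.63100332 0.27485018 0.048     ]
[0.59570904 0.03220939 0.048     ]
[0.4910549 0.0468415 0.048    ]
[0.5225994  0.28925891 0.048     ]
[ 0.42573165 -0.00317466  1.39637741]
[ 0.32139406 -1.12252762  0.76471443]
0.1
```

Call:
jog_arm --pt "0.035 0.024 -0.007 0 0 0" --pt "0.035 0.024 -0.007 0 0 0" --pt "0.035 0.024 -0.007 0 0 0" --pt "0.035 0.024 -0.007 0 0 0" --pt "0.035 0.024 -0.007 0 0 0" --pt "0.035 0.024 -0.007 0 0 0" --pt "0.035 0.024 -0.007 0 0 0" --pt "0.035 0.024 -0.007 0 0 0" --pt "0.035 0.024 -0.007 0 0 0" --pt "0.035 0.024 -0.007 0 0 0" --hand 1 --force 60

```text
clock: 1.1
tcp_pos: [0.5384, -0.3023, 0.1606]
orientation: [-0.0, 0.986, 0.165, -0.0]
wrist_force: [0.1, -0.1, -0.2]
finger_gap: 0.0854
```

Call:
jog_arm --pt "0.009 0.007 -0.015 0 0 0" --pt "0.009 0.007 -0.015 0 0 0" --pt "0.009 0.006 -0.015 0 0 0" --pt "0 0 -0.015 0 0 0" --pt "0 0 -0.015 0 0 0" --pt "0 0 -0.015 0 0 0" --pt "0 0 0 0 0 0" --pt "0 0 0 0 0 0" --pt "0 0 0 0 0 0" --pt "0 0 0 0 0 0"

```text
clock: 2.1
tcp_pos: [0.5647, -0.2843, 0.0723]
orientation: [0.001, 0.986, 0.165, 0.001]
wrist_force: [0.6, 0.2, -0.4]
finger_gap: 0.0855
```

Run:
```python
from h import *
for n,(a,b,c,d) in(("side",(270,190,430,310)),("top",(350,130,510,250))):
    im=read_camera(n)[:,:,::-1];cv2.imwrite(f"pics/{n}1.png",im)
    cv2.imwrite(f"pics/{n}1z.png",cv2.resize(im[b:d,a:c],None,fx=5,fy=5,interpolation=2))
s=get_state();print(s["tcp_pos"],s["orientation"],s["joint_pos"])
```

```text
[ 0.56470388 -0.28406858  0.07217037] [5.47344841e-04 9.86282201e-01 1.65066129e-01 5.41420015e-04] [-5.92949928e-01  5.06269980e-01 -6.27150546e-02  1.00027231e+00
 -4.93639955e-05  2.21699247e+00]
```

View pics/side1z.png

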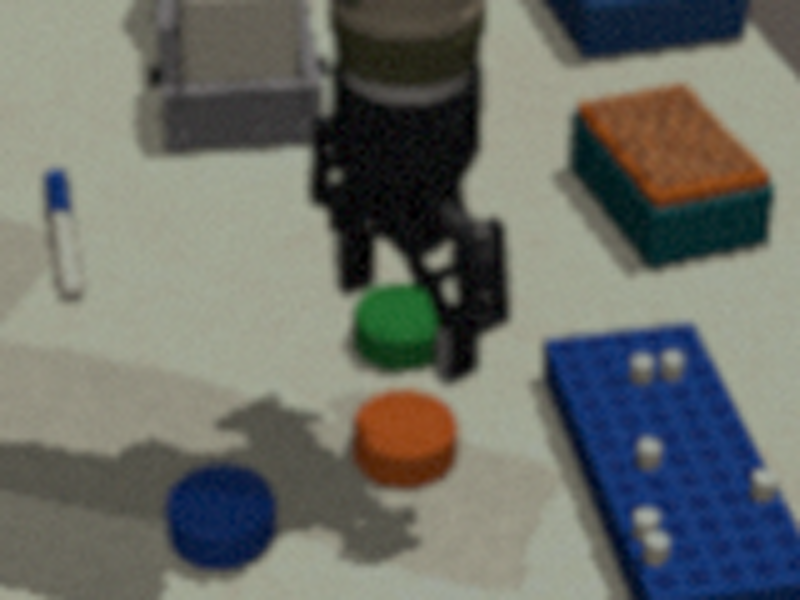

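View pics/top1z.png

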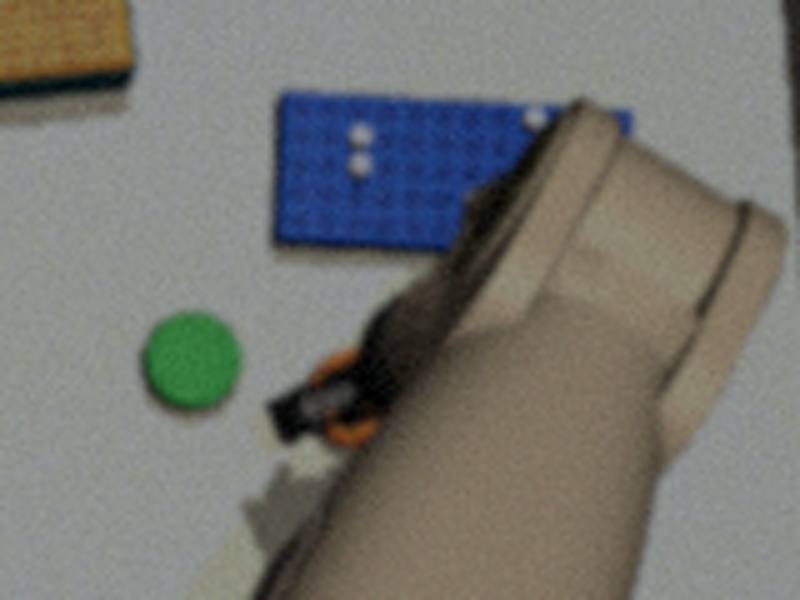

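Call:
jog_arm --pt "0 0.002 -0.011 0 0 0" --pt "0 0 -0.011 0 0 0" --pt "0 0 -0.011 0 0 0" --pt "0 0 -0.011 0 0 0" --pt "0 0 -0.01 0 0 0" --pt "0 0 -0.008 0 0 0" --pt "0 0 -0.005 0 0 0" --pt "0 0 -0.004 0 0 0" --pt "0 0 0 0 0 0" --pt "0 0 0 0 0 0"

```text
clock: 3.2
tcp_pos: [0.5645, -0.2818, 0.0006]
orientation: [0.0, 0.986, 0.165, 0.0]
wrist_force: [0.4, 0.0, 0.3]
finger_gap: 0.0853
```

Run:
```python
from h import *
for n,(a,b,c,d) in(("side",(290,210,410,300)),):
    im=read_camera(n)[:,:,::-1];cv2.imwrite(f"pics/{n}2.png",im)
    cv2.imwrite(f"pics/{n}2z.png",cv2.resize(im[b:d,a:c],None,fx=6,fy=6,interpolation=2))
s=get_state();print(s["tcp_pos"],s["orientation"],s["wrist_force"])
```

```text
[ 0.56464145 -0.28191061  0.00077847] [3.23940960e-04 9.86269949e-01 1.65140495e-01 3.15080030e-04] [ 0.27183421  0.02588252 -0.08234565]
```

View pics/side2z.png

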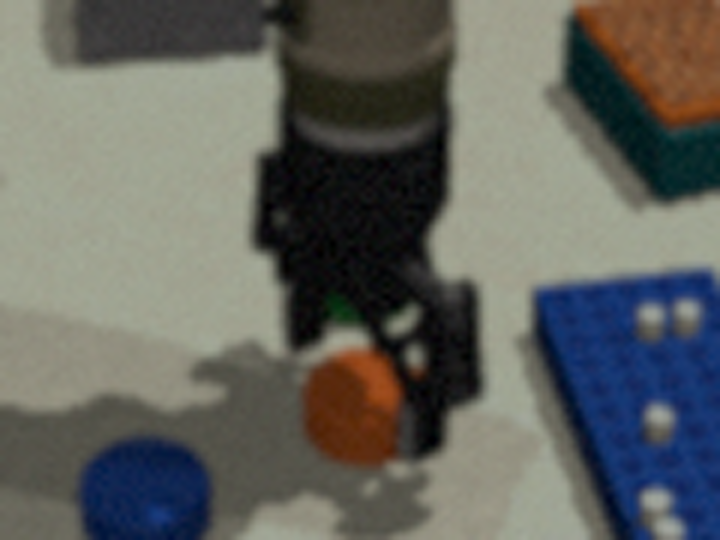

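The side view shows the cap between the fingers, with the near finger at about (362,283). I'll close the gripper.

Call:
jog_arm --pt "0 0 0 0 0 0" --pt "0 0 0 0 0 0" --pt "0 0 0 0 0 0" --pt "0 0 0 0 0 0" --pt "0 0 0 0 0 0" --pt "0 0 0 0 0 0" --pt "0 0 0 0 0 0" --pt "0 0 0 0 0 0" --pt "0 0 0 0 0 0" --pt "0 0 0 0 0 0" --hand 0 --force 60

```text
clock: 4.25
tcp_pos: [0.5649, -0.2821, 0.0014]
orientation: [0.001, 0.986, 0.165, 0.001]
wrist_force: [-0.5, 0.6, 6.6]
finger_gap: 0.0554
```

Call:
jog_arm --pt "0 0 0.005 0 0 0" --pt "0 0 0.01 0 0 0" --pt "0 0 0.02 0 0 0" --pt "0 0 0.02 0 0 0" --pt "0 0 0.02 0 0 0" --pt "0 0 0.02 0 0 0" --pt "0 0 0.02 0 0 0" --pt "0 0 0.02 0 0 0" --pt "0 0 0.02 0 0 0" --pt "0 0 0 0 0 0"

```text
clock: 5.25
tcp_pos: [0.5659, -0.2827, 0.159]
orientation: [0.002, 0.986, 0.165, 0.002]
wrist_force: [-0.3, -0.3, -0.4]
finger_gap: 0.0557
```

Run:
```python
from h import *
for n,(a,b,c,d) in(("side",(290,150,410,240)),("top",(350,130,470,220))):
    im=read_camera(n)[:,:,::-1];cv2.imwrite(f"pics/{n}3.png",im)
    cv2.imwrite(f"pics/{n}3z.png",cv2.resize(im[b:d,a:c],None,fx=6,fy=6,interpolation=2))
s=get_state();print(s["tcp_pos"],s["orientation"],s["wrist_force"],s["ft_torque"],s["finger_gap"])
print(proj("side",s["tcp_pos"]),proj("top",s["tcp_pos"]))
```

```text
[ 0.56442059 -0.28175061  0.15550959] [3.33731230e-04 9.86268201e-01 1.65150948e-01 2.96565128e-04] [ 0.16553802  0.06784441 -1.0314308 ] [0.01708349 0.00833697 0.00541004] 0.055310510532899725
[350.4324936  233.68879491] [430.53878799 204.33288364]
```

View pics/side3z.png

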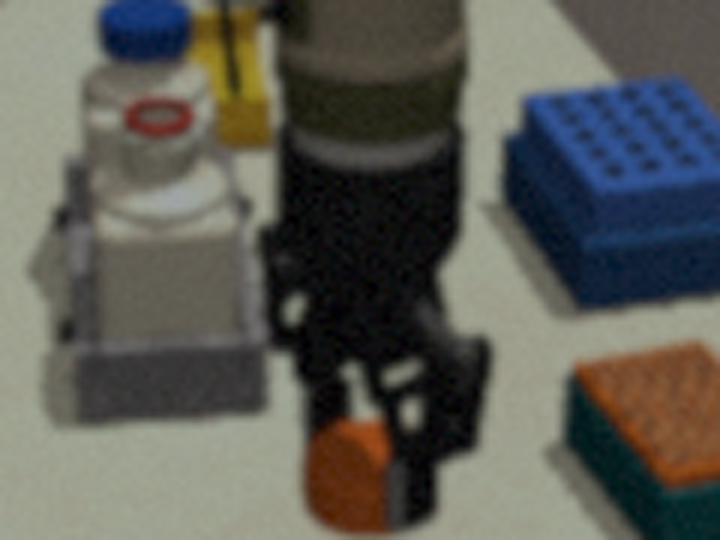

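View pics/top3z.png

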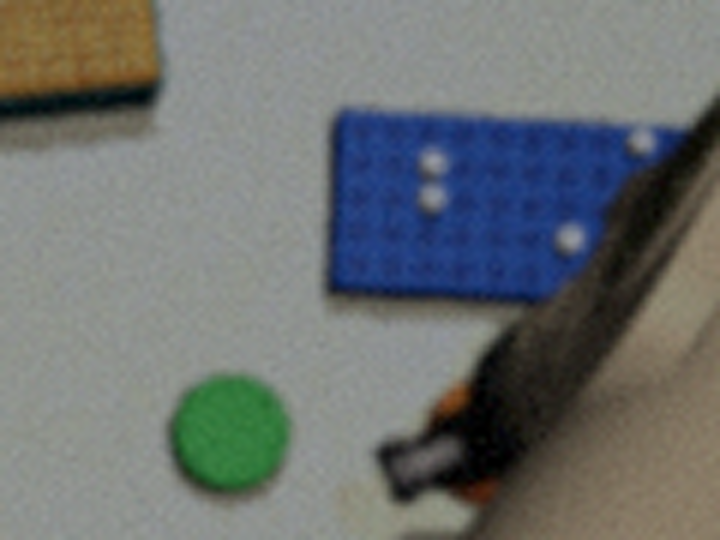

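Call:
jog_arm --pt "0 0.0187 0.008 0 0 7.3" --pt "0 0.0187 0.008 0 0 7.3" --pt "0 0.0187 0.008 0 0 7.3" --pt "0 0.0187 0.008 0 0 7.3" --pt "0 0.0187 0.008 0 0 7.3" --pt "0 0.0187 0.008 0 0 7.3" --pt "0 0.0187 0.008 0 0 7.3" --pt "0 0.0187 0.008 0 0 7.3" --pt "0 0.0187 0.004 0 0 7.3" --pt "0 0.0187 0 0 0 7.3"

```text
clock: 6.35
tcp_pos: [0.5638, -0.0938, 0.2223]
orientation: [-0.001, 0.693, 0.721, -0.0]
wrist_force: [-0.2, 0.3, -0.5]
finger_gap: 0.0557
```

Call:
jog_arm --pt "-0.002 0.0187 0 0 0 7.3" --pt "-0.002 0.0187 0 0 0 7.3" --pt "-0.002 0.0187 0 0 0 7.3" --pt "-0.002 0.0187 0 0 0 7.3" --pt "-0.002 0.0187 0 0 0 7.3" --pt "-0.002 0.0187 0 0 0 7.3" --pt "-0.002 0.0187 0 0 0 7.3" --pt "0 0.0187 0 0 0 7.3" --pt "0 0.0187 0 0 0 7.3" --pt "0 0.0187 0 0 0 7.3"

```text
clock: 7.35
tcp_pos: [0.5493, 0.093, 0.2215]
orientation: [-0.001, 0.128, 0.992, -0.0]
wrist_force: [0.2, -0.4, -0.7]
finger_gap: 0.0555
```

Call:
jog_arm --pt "0 0 0 0 0 0" --pt "0 0 0 0 0 0" --pt "0 0 0 0 0 0" --pt "0 0 0 0 0 0" --pt "0 0 0 0 0 0" --pt "0 0 0 0 0 0" --pt "0 0 0 0 0 0" --pt "0 0 0 0 0 0" --pt "0 0 0 0 0 0" --pt "0 0 0 0 0 0"

```text
clock: 8.35
tcp_pos: [0.5503, 0.0923, 0.2234]
orientation: [0.0, 0.13, 0.991, 0.0]
wrist_force: [-0.6, -0.0, -0.6]
finger_gap: 0.0555
```

Run:
```python
from h import *
for n,(a,b,c,d) in(("side",(260,100,380,190)),("top",(240,160,360,250))):
    im=read_camera(n)[:,:,::-1];cv2.imwrite(f"pics/{n}4.png",im)
    cv2.imwrite(f"pics/{n}4z.png",cv2.resize(im[b:d,a:c],None,fx=6,fy=6,interpolation=2))
s=get_state();print(s)
print(proj("side",s["tcp_pos"]),proj("top",s["tcp_pos"]))
```

```text
{'clock': 8.45, 'joint_pos': array([ 2.23853325e-02,  2.82284490e-01, -1.58335783e-02,  1.27258048e+00,
        8.60131938e-05,  2.83919453e-01]), 'qvel': array([ 0.00153395,  0.00230876, -0.00014158,  0.00155473, -0.00028034,
       -0.00017614]), 'tau': array([-1.69144536e-02, -4.64245248e+01,  2.99321097e+01,  5.43165006e-04,
       -7.63140633e-04,  1.93704745e-04]), 'tcp_pos': array([0.55031015, 0.09236681, 0.22334706]), 'orientation': array([4.17541854e-05, 1.30394690e-01, 9.91462163e-01, 4.99611723e-05]), 'wrist_force': array([ 0.42538365,  0.56235114, -0.4289472 ]), 'ft_torque': array([0.01963001, 0.00697469, 0.02524328]), 'finger_gap': 0.05557144604519447}
[315.1102439  152.90499272] [286.87171798 210.60939572]
```

View pics/side4z.png

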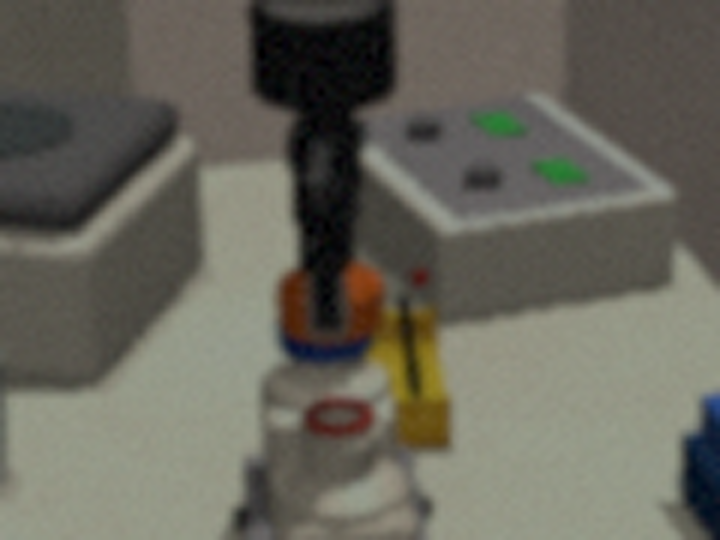

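View pics/top4z.png

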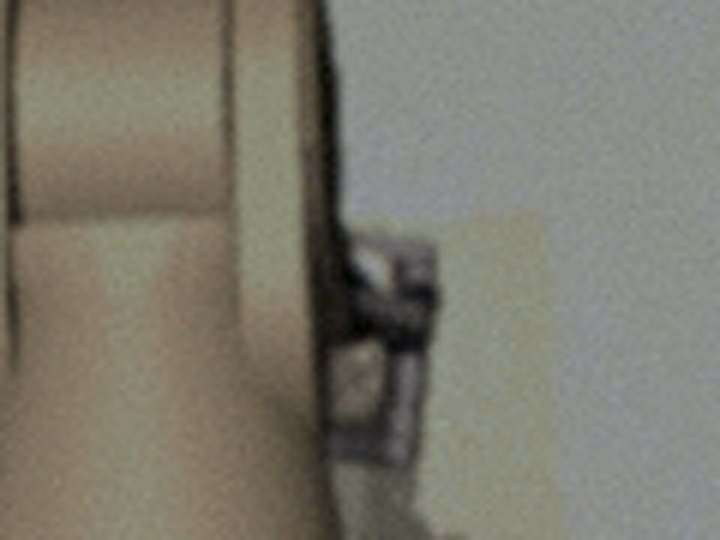

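Run:
```python
from h import *
s=get_state();t=s["tcp_pos"];q=s["orientation"]
yaw=2*np.arctan2(q[2],q[1]);jd=yaw-np.pi/2;print("jaw",np.degrees(jd))
J=np.array([np.cos(jd),np.sin(jd),0])
for sg in(-1,1): print("finger",sg,proj("side",t+sg*.030*J+[0,0,.01]))
im=cv2.imread("pics/side4.png").astype(float)
# rows profile for cap: orange-ness R-B
for r in range(146,156):
    o=im[r,295:335,2]-im[r,295:335,0]
    print(r,np.round(o).astype(int))
# model extents: silhouette of cap cylinder at TCP, radius 28.5, at heights
a=np.linspace(0,2*np.pi,720)
for z in(-.001,.011,.023):
    P=[proj("side",t+[.0285*np.cos(x),.0285*np.sin(x),z]) for x in a[::4]]
    P=np.array(P);print("cap model z",z,P[:,0].min(),P[:,0].max(),P[:,1].min(),P[:,1].max())
c=np.array([.551,.0925,.168])
for r_ in (.02,):
    P=np.array([proj("side",c+[r_*np.cos(x),r_*np.sin(x),0]) for x in a[::4]]);print("ring model",P.min(0),P.max(0),proj("side",c))
for n in (0,4):
    im=cv2.imread(f"pics/side{n}.png");h=cv2.cvtColor(im,cv2.COLOR_BGR2HSV)[160:182,300:332]
    red=im[160:182,300:332,2].astype(float)-im[160:182,300:332,1]
    w=np.clip(red-25,0,None);ys,xs=np.mgrid[160:182,300:332]
    print("ring wcent",(w*xs).sum()/w.sum(),(w*ys).sum()/w.sum(), xs[w>10].min(),xs[w>10].max(),ys[w>10].min(),ys[w>10].max())
```

```text
jaw 75.01519894134623
finger -1 [314.42802581 153.82877166]
finger 1 [315.57184765 146.42416754]
146 [ 18  14  16  17  17  17  14  15  14  13  16  27  41  57  64  48  25   3
  -3  -1  -3  10  50  91 114 114 113  96  60  20  11  10  11  22  46  48
  26  13   9  12]
147 [ 15  14  17  14  17  15  14  16  13  14  19  30  52  69  68  46  26   6
  -5  -2   2  10  44  90 113 112 117 106  70  30  12   9  10  16  30  29
  17  10  10  11]
148 [ 14  16  15  15  14  14  14  14  12  13  20  32  58  76  71  51  27   8
  -2  -1   0   9  37  79 103 109 110  98  67  31  14  10  11  12  12  10
  11   9  11  11]
149 [ 15  14  14  12  13  12  11  12  12  14  21  38  60  70  68  52  25   8
  -2  -4  -2   9  31  73 102 104  97  78  56  27  13   8   7  13   8   7
  11  11  10   9]
150 [14 13 12 13 13 12 11 13 11 12 21 35 55 70 68 48 25  5 -3 -5 -1  9 21 61
 84 84 81 65 51 30 17 11  5  9 16 17 23 22 15 15]
151 [13 12 11 12 10 11 11 13 12 14 19 29 50 71 69 53 22  8  0  1 -4  5 18 44
 75 72 73 71 60 49 42 31 21 27 37 43 48 39 20 12]
152 [11 12 12 12 10  9 11 10 10 12 17 27 48 71 67 54 24  5  4 -3 -2  4 18 43

[... 229 characters left out ...]
 27 13  4  5  5  3 24 46
 72 71 65 67 72 73 73 56 24 33 61 78 73 50 26 14]
155 [11 11  9 12 11 12 10 11 10 10  4  0 12 41 60 54 33 19 14 12 14 15 27 51
 56 50 50 64 72 73 72 57 28 37 60 74 74 51 28 18]
cap model z -0.001 306.31369146705646 323.9174636724641 149.69402517283748 156.81623089459066
cap model z 0.011 306.15587483488736 323.83698471747664 146.32035373676024 153.34591151859732
cap model z 0.023 305.99687446274856 323.7558841356872 142.91796003985516 149.844758257977
ring model [309.7882515 165.6711154] [321.89752805 170.9555985 ] [315.84464817 168.27964648]
ring wcent 316.16054564533056 169.495278069255 311 321 167 172
ring wcent 317.2178899082569 169.59633027522935 312 321 168 171
```

Run:
```python
from h import *
im=np.mean([read_camera("side").astype(float) for _ in range(6)],0)
np.save("avg.npy",im)
for r in range(165,175): print(r,np.round(im[r,306:328,0]-im[r,306:328,1]).astype(int))
i0=cv2.imread("pics/side0.png")[:,:,::-1].astype(float)
for r in range(165,175): print(r,np.round(i0[r,306:328,0]-i0[r,306:328,1]).astype(int))
```

```text
165 [ 4  5  4  4  5  4  6  9 14 12  8  7  5  5  1 -1 -3  1  5 12 14 14]
166 [ 5  4  4  4  4  7 10 17 27 29 28 26 22 18 13  7  1  0  1  9 14 14]
167 [ 2  3  4  3  5 13 21 28 34 33 32 32 32 33 33 26  8 -2 -1  5 16 20]
168 [ 0 -2 -2  1  8 22 31 24 18 16 15 14 18 25 41 43 16  0 -1  4 17 23]
169 [ 0 -4 -3 -1  9 28 31 17 10  8  6  7 14 24 48 49 20  4  2  6 17 24]
170 [ 2 -1  0  2 10 31 39 32 22 19 19 20 31 45 56 39 15  4  3  8 16 22]
171 [ 4  4  3  3  8 20 35 41 43 42 42 43 47 48 39 21  7  4  4  7 17 22]
172 [ 5  4  4  4  4  9 15 22 28 31 31 26 25 20 14  8  4  3  4  7 16 22]
173 [ 3  4  4  4  3  4  4  6 10 12 11 10  6  5  5  4  4  2  3  6 14 20]
174 [ 4  4  4  4  3  4  3  3  3  3  5  4  5  4  4  4  3  4  3  4  8 12]
165 [ 5  5  4  4  5  6  8 11 20 15 11 10  8  6  3 -1 -1 -1  5 13 14 15]
166 [ 4  5  5  5  6 14 23 28 33 35 29 28 26 22 16 10  3 -1  2 10 14 17]
167 [ 4  1  2  4 11 29 43 42 41 38 34 34 35 38 38 31 10 -2 -3  4 19 21]
168 [ 1 -1 -1  3 19 46 51 33 17 15 14 16 21 30 49 51 21 -1 -1  6 16 25]
169 [-1 -3 -3  0 21 53 52 29 16 12 12 14 20 35 55 56 23  4  0  6 19 23]
170 [ 0  0 -1  1 15 44 58 47 39 35 35 39 46 57 65 43 15  3  3  8 15 25]
171 [ 3  4  5  2  8 21 36 52 59 64 64 63 59 56 45 22  3 -1  0  8 19 23]
172 [ 5  5  3  4  3  4 10 22 30 38 38 35 30 20 15  6  1  0  4  7 18 23]
173 [ 5  4  4  5  3  2  1  4  9 11 11  9  6  4  0  4  2  2  4  7 14 21]
174 [ 3  5  5  4  5  2  1  5  2  3  4  1 -1  0 -2  2  2  6  3  5  8 11]
```

Run:
```python
from h import *
im=np.load("avg.npy")
print(get_state()["tcp_pos"],get_state()["clock"])
for c in(307,308,309,310,318,319,320,321,322): print(c,[tuple(int(v) for v in im[r,c]) for r in range(142,162)])
t=np.array([.5503,.0924,.2234])
a=np.radians(np.arange(180,360,5))
for z in(-.001,.023):
  print([tuple(np.round(proj("side",t+[.0285*np.cos(x),.0285*np.sin(x),z]),1)) for x in a])
print("top-back",[tuple(np.round(proj("side",t+[.0285*np.cos(x),.0285*np.sin(x),.023]),1)) for x in a-np.pi])
```

```text
[0.55029444 0.09234037 0.22331213] 8.75
307 [(149, 150, 133), (148, 150, 133), (143, 140, 123), (125, 113, 96), (103, 79, 61), (90, 57, 39), (86, 48, 28), (84, 47, 26), (83, 47, 28), (82, 50, 32), (82, 51, 34), (78, 46, 31), (71, 43, 35), (59, 44, 44), (43, 44, 54), (45, 53, 64), (71, 77, 81), (102, 106, 101), (109, 110, 100), (94, 92, 82)]
308 [(140, 142, 126), (134, 135, 119), (127, 122, 105), (106, 84, 66), (87, 48, 27), (82, 37, 10), (81, 34, 7), (82, 36, 9), (79, 33, 6), (79, 36, 10), (80, 36, 12), (79, 36, 10), (76, 33, 9), (66, 32, 24), (44, 28, 40), (19, 25, 51), (32, 39, 58), (66, 69, 72), (84, 84, 78), (86, 83, 75)]
309 [(102, 103, 91), (97, 98, 87), (91, 85, 73), (79, 52, 37), (81, 39, 15), (82, 39, 15), (82, 39, 13), (85, 41, 15), (84, 40, 13), (81, 37, 12), (80, 36, 8), (81, 38, 13), (80, 38, 11), (76, 36, 21), (56, 30, 35), (24, 24, 50), (12, 24, 52), (38, 42, 57), (66, 65, 66), (82, 79, 71)]
310 [(48, 50, 44), (44, 45, 40), (43, 37, 31), (57, 35, 22), (74, 42, 26), (76, 42, 26), (76, 44, 26), (78, 45, 27), (81, 48, 31), (79, 46, 28), (77, 42, 23), (77, 42, 24), (79, 43
[... 5205 characters left out ...]
 np.float64(143.0)), (np.float64(312.4), np.float64(143.1)), (np.float64(311.7), np.float64(143.2)), (np.float64(311.0), np.float64(143.4)), (np.float64(310.3), np.float64(143.5)), (np.float64(309.7), np.float64(143.7)), (np.float64(309.1), np.float64(143.9)), (np.float64(308.5), np.float64(144.1)), (np.float64(308.0), np.float64(144.3)), (np.float64(307.5), np.float64(144.6)), (np.float64(307.1), np.float64(144.9)), (np.float64(306.8), np.float64(145.1)), (np.float64(306.5), np.float64(145.4)), (np.float64(306.3), np.float64(145.7)), (np.float64(306.1), np.float64(146.0)), (np.float64(306.0), np.float64(146.3)), (np.float64(306.0), np.float64(146.6)), (np.float64(306.0), np.float64(146.9))]
```

Call:
jog_arm --pt "0.0013 0 -0.005 0 0 0" --pt "0 0 -0.006 0 0 0" --pt "0 0 -0.006 0 0 0" --pt "0 0 -0.006 0 0 0" --pt "0 0 -0.006 0 0 0" --pt "0 0 -0.006 0 0 0" --pt "0 0 -0.006 0 0 0" --pt "0 0 -0.006 0 0 0" --pt "0 0 -0.003 0 0 0" --pt "0 0 0 0 0 0"

```text
clock: 9.75
tcp_pos: [0.5513, 0.0923, 0.1728]
orientation: [-0.0, 0.13, 0.991, -0.0]
wrist_force: [0.1, 0.1, 0.6]
finger_gap: 0.0555
```

Call:
jog_arm --pt "0 0 -0.001 0 0 0" --pt "0 0 -0.001 0 0 0" --pt "0 0 -0.001 0 0 0" --pt "0 0 -0.001 0 0 0" --pt "0 0 -0.001 0 0 0" --pt "0 0 -0.001 0 0 0" --pt "0 0 0 0 0 0" --pt "0 0 0 0 0 0" --pt "0 0 0 0 0 0" --pt "0 0 0 0 0 0"

```text
clock: 10.75
tcp_pos: [0.5517, 0.0923, 0.1674]
orientation: [0.0, 0.13, 0.991, 0.0]
wrist_force: [-0.9, -1.0, -0.0]
finger_gap: 0.0555
```

Run:
```python
from h import *
for n,(a,b,c,d) in(("side",(260,110,380,200)),):
    im=read_camera(n)[:,:,::-1];cv2.imwrite(f"pics/{n}5.png",im)
    cv2.imwrite(f"pics/{n}5z.png",cv2.resize(im[b:d,a:c],None,fx=6,fy=6,interpolation=2))
s=get_state();print(s["clock"],s["tcp_pos"],s["wrist_force"],s["ft_torque"],s["orientation"])
```

```text
10.8 [0.5516365  0.0923177  0.16736634] [-0.27567469 -0.21997421 -0.29802301] [-0.06282519  0.01660518  0.00734024] [6.18108277e-05 1.30430636e-01 9.91457432e-01 7.12398458e-05]
```

View pics/side5z.png

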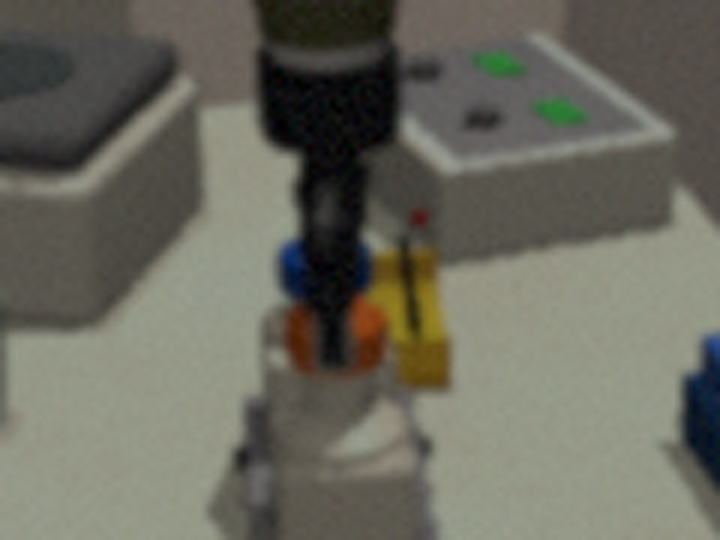

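The cap sits over the neck, centred at about zoomed column 337, and there's no contact yet. I'll keep lowering it slowly.

Call:
jog_arm --pt "0 0 -0.0005 0 0 0" --pt "0 0 -0.0005 0 0 0" --pt "0 0 -0.0005 0 0 0" --pt "0 0 -0.0005 0 0 0" --pt "0 0 -0.0005 0 0 0" --pt "0 0 -0.0005 0 0 0" --pt "0 0 -0.0005 0 0 0" --pt "0 0 0 0 0 0" --pt "0 0 0 0 0 0" --pt "0 0 0 0 0 0"

```text
clock: 11.8
tcp_pos: [0.5516, 0.0923, 0.1639]
orientation: [0.0, 0.13, 0.991, 0.0]
wrist_force: [-0.3, -0.8, -0.2]
finger_gap: 0.0556
```

```bash
cat > st.py <<'E'
from h import *
s=get_state();q=s["orientation"]
print(s["clock"],"tcp",np.round(s["tcp_pos"]*1000,2),"F",np.round(s["wrist_force"],2),"T",np.round(s["ft_torque"],3),"yaw",round(float(np.degrees(2*np.arctan2(q[2],q[1])))%360,2),"q",np.round(q,4),"j6",round(float(s["joint_pos"][5]),3),"gap",round(float(s["finger_gap"])*1000,2),"liner-rim mm",round(float(s["tcp_pos"][2]*1000+19-168),2))
E
python3 st.py
```

```text
11.8 tcp [551.63  92.32 163.86] F [-0.34 -0.82 -0.24] T [-0.033  0.023  0.005] yaw 165.01 q [0.000e+00 1.304e-01 9.915e-01 1.000e-04] j6 0.284 gap 55.63 liner-rim mm 14.86
```

Call:
jog_arm --pt "0 0 -0.0005 0 0 0" --pt "0 0 -0.0005 0 0 0" --pt "0 0 -0.0005 0 0 0" --pt "0 0 -0.0005 0 0 0" --pt "0 0 -0.0005 0 0 0" --pt "0 0 -0.0005 0 0 0" --pt "0 0 -0.0005 0 0 0" --pt "0 0 0 0 0 0" --pt "0 0 0 0 0 0" --pt "0 0 0 0 0 0"

```text
clock: 12.8
tcp_pos: [0.5517, 0.0923, 0.1604]
orientation: [0.0, 0.13, 0.991, 0.0]
wrist_force: [-1.1, -0.5, 0.9]
finger_gap: 0.0552
```

```bash
python3 st.py
```

```text
12.8 tcp [551.66  92.3  160.41] F [-1.11 -0.55  0.9 ] T [ 0.041 -0.017  0.011] yaw 165.01 q [1.000e-04 1.304e-01 9.915e-01 1.000e-04] j6 0.284 gap 55.2 liner-rim mm 11.41
```

Call:
jog_arm --pt "0 0 -0.0003 0 0 0" --pt "0 0 -0.0003 0 0 0" --pt "0 0 -0.0003 0 0 0" --pt "0 0 -0.0003 0 0 0" --pt "0 0 -0.0003 0 0 0" --pt "0 0 -0.0003 0 0 0" --pt "0 0 0 0 0 0" --pt "0 0 0 0 0 0" --pt "0 0 0 0 0 0" --pt "0 0 0 0 0 0"

```text
clock: 13.8
tcp_pos: [0.5519, 0.0924, 0.1586]
orientation: [0.0, 0.13, 0.991, 0.0]
wrist_force: [2.4, 0.5, 1.4]
finger_gap: 0.0552
```

```bash
python3 st.py
```

```text
13.8 tcp [551.86  92.41 158.62] F [2.44 0.54 1.42] T [ 0.326 -0.517 -0.003] yaw 165.02 q [3.000e-04 1.304e-01 9.915e-01 2.000e-04] j6 0.284 gap 55.18 liner-rim mm 9.62
```

Call:
jog_arm --pt "0.0005 0.0001 0 0 0 0" --pt "0 0 0 0 0 0" --pt "0 0 -0.0003 0 0 0" --pt "0 0 -0.0003 0 0 0" --pt "0 0 -0.0003 0 0 0" --pt "0 0 0 0 0 0" --pt "0 0 0 0 0 0" --pt "0 0 0 0 0 0" --pt "0 0 0 0 0 0" --pt "0 0 0 0 0 0"

```text
clock: 14.8
tcp_pos: [0.5521, 0.0924, 0.1577]
orientation: [0.0, 0.13, 0.991, 0.0]
wrist_force: [0.1, 0.3, 3.9]
finger_gap: 0.0556
```

```bash
python3 st.py
```

```text
14.8 tcp [552.11  92.42 157.75] F [0.08 0.34 3.92] T [ 0.297 -0.101  0.016] yaw 165.01 q [1.000e-04 1.304e-01 9.915e-01 1.000e-04] j6 0.284 gap 55.6 liner-rim mm 8.75
```

Call:
jog_arm --pt "0 0 0 0 0 3" --pt "0 0 0 0 0 3" --pt "0 0 0 0 0 3" --pt "0 0 0 0 0 0" --pt "0 0 0 0 0 0" --pt "0 0 0 0 0 0" --pt "0 0 0 0 0 0" --pt "0 0 0 0 0 0" --pt "0 0 0 0 0 0" --pt "0 0 0 0 0 0"

```text
clock: 15.8
tcp_pos: [0.5527, 0.0924, 0.1581]
orientation: [0.001, 0.053, 0.999, 0.0]
wrist_force: [2.2, 1.4, 4.6]
finger_gap: 0.0555
```

```bash
python3 st.py
```

```text
15.8 tcp [552.71  92.37 158.12] F [2.19 1.42 4.62] T [ 0.304 -0.43  -0.015] yaw 173.94 q [7.000e-04 5.290e-02 9.986e-01 1.000e-04] j6 0.128 gap 55.45 liner-rim mm 9.12
```

Call:
jog_arm --pt "0.0005 0.0002 0 0 0 3" --pt "0 0 0 0 0 3" --pt "0 0 0 0 0 3" --pt "0 0 0 0 0 3" --pt "0 0 0 0 0 3" --pt "0 0 0 0 0 3" --pt "0 0 0 0 0 0" --pt "0 0 0 0 0 0" --pt "0 0 0 0 0 0" --pt "0 0 0 0 0 0"

```text
clock: 16.8
tcp_pos: [0.5522, 0.0926, 0.1572]
orientation: [-0.001, -0.104, 0.995, 0.0]
wrist_force: [1.8, 1.6, -0.7]
finger_gap: 0.0552
```

```bash
python3 st.py
```

```text
16.8 tcp [552.22  92.63 157.19] F [ 1.75  1.56 -0.72] T [ 0.339 -0.3    0.01 ] yaw 191.97 q [-5.000e-04 -1.043e-01  9.945e-01  1.000e-04] j6 -0.186 gap 55.21 liner-rim mm 8.19
```

Call:
jog_arm --pt "0 0.0002 -0.0004 0 0 0" --pt "0 0 -0.0004 0 0 0" --pt "0 0 -0.0004 0 0 0" --pt "0 0 -0.0004 0 0 0" --pt "0 0 -0.0004 0 0 0" --pt "0 0 0 0 0 0" --pt "0 0 0 0 0 0" --pt "0 0 0 0 0 0" --pt "0 0 0 0 0 0" --pt "0 0 0 0 0 0"

```text
clock: 17.8
tcp_pos: [0.5525, 0.0928, 0.1556]
orientation: [-0.0, -0.105, 0.995, 0.0]
wrist_force: [0.1, 0.5, -0.0]
finger_gap: 0.055
```

```bash
python3 st.py
```

```text
17.8 tcp [552.52  92.79 155.57] F [ 0.12  0.5  -0.02] T [0.176 0.023 0.017] yaw 192.01 q [-1.000e-04 -1.046e-01  9.945e-01  0.000e+00] j6 -0.187 gap 55.01 liner-rim mm 6.57
```

Call:
jog_arm --pt "0 0 -0.0004 0 0 0" --pt "0 0 -0.0004 0 0 0" --pt "0 0 -0.0004 0 0 0" --pt "0 0 -0.0004 0 0 0" --pt "0 0 -0.0004 0 0 0" --pt "0 0 0 0 0 0" --pt "0 0 0 0 0 0" --pt "0 0 0 0 0 0" --pt "0 0 0 0 0 0" --pt "0 0 0 0 0 0"

```text
clock: 18.8
tcp_pos: [0.5525, 0.0928, 0.1536]
orientation: [-0.0, -0.105, 0.995, 0.0]
wrist_force: [0.7, 0.1, -0.7]
finger_gap: 0.0551
```

```bash
python3 st.py
```

```text
18.8 tcp [552.52  92.78 153.56] F [ 0.69  0.09 -0.73] T [ 0.017  0.025 -0.027] yaw 192.01 q [-1.000e-04 -1.046e-01  9.945e-01  0.000e+00] j6 -0.187 gap 55.11 liner-rim mm 4.56
```

Call:
jog_arm --pt "0 0 -0.0003 0 0 0" --pt "0 0 -0.0003 0 0 0" --pt "0 0 -0.0003 0 0 0" --pt "0 0 -0.0003 0 0 0" --pt "0 0 -0.0003 0 0 0" --pt "0 0 0 0 0 0" --pt "0 0 0 0 0 0" --pt "0 0 0 0 0 0" --pt "0 0 0 0 0 0" --pt "0 0 0 0 0 0"

```text
clock: 19.8
tcp_pos: [0.5526, 0.0928, 0.1521]
orientation: [0.0, -0.105, 0.995, 0.0]
wrist_force: [-0.5, -0.2, 0.0]
finger_gap: 0.0554
```

```bash
python3 st.py
```

```text
19.8 tcp [552.62  92.82 152.14] F [-0.53 -0.17  0.01] T [-0.037  0.048  0.014] yaw 192.01 q [ 0.     -0.1046  0.9945  0.    ] j6 -0.187 gap 55.43 liner-rim mm 3.14
```

Call:
jog_arm --pt "0 0 -0.0003 0 0 0" --pt "0 0 -0.0003 0 0 0" --pt "0 0 -0.0003 0 0 0" --pt "0 0 -0.0003 0 0 0" --pt "0 0 -0.0003 0 0 0" --pt "0 0 0 0 0 0" --pt "0 0 0 0 0 0" --pt "0 0 0 0 0 0" --pt "0 0 0 0 0 0" --pt "0 0 0 0 0 0"

```text
clock: 20.8
tcp_pos: [0.5527, 0.0928, 0.1513]
orientation: [0.0, -0.105, 0.995, 0.0]
wrist_force: [-1.6, -0.4, 5.2]
finger_gap: 0.0557
```

```bash
python3 st.py
```

```text
20.8 tcp [552.74  92.83 151.35] F [-1.58 -0.38  5.2 ] T [0.078 0.414 0.02 ] yaw 192.01 q [ 4.000e-04 -1.046e-01  9.945e-01  0.000e+00] j6 -0.187 gap 55.67 liner-rim mm 2.35
```

Contact comes with the liner 2.4 mm above the rim, inside the 1.5–3 mm range, so the thread has dropped in. The back turn was 27°. Now I'll turn clockwise.

Call:
jog_arm --pt "-0.0003 0 0 0 0 -3" --pt "0 0 0 0 0 -3" --pt "0 0 0 0 0 -3" --pt "0 0 -0.0001 0 0 -3" --pt "0 0 -0.0002 0 0 -3" --pt "0 0 -0.0002 0 0 -3" --pt "0 0 0 0 0 0" --pt "0 0 0 0 0 0" --pt "0 0 0 0 0 0" --pt "0 0 0 0 0 0"

```text
clock: 21.8
tcp_pos: [0.5524, 0.0928, 0.1503]
orientation: [0.0, 0.052, 0.999, 0.0]
wrist_force: [-0.3, -0.1, 2.9]
finger_gap: 0.0557
```

```bash
python3 st.py
```

```text
21.8 tcp [552.41  92.84 150.26] F [-0.32 -0.11  2.86] T [0.068 0.102 0.01 ] yaw 174.04 q [2.000e-04 5.200e-02 9.986e-01 1.000e-04] j6 0.127 gap 55.74 liner-rim mm 1.26
```

Call:
jog_arm --pt "0 0 -0.0002 0 0 -3" --pt "0 0 -0.0002 0 0 -3" --pt "0 0 -0.0002 0 0 -3" --pt "0 0 -0.0002 0 0 -3" --pt "0 0 -0.0002 0 0 -3" --pt "0 0 -0.0002 0 0 -3" --pt "0 0 0 0 0 0" --pt "0 0 0 0 0 0" --pt "0 0 0 0 0 0" --pt "0 0 0 0 0 0"

```text
clock: 22.8
tcp_pos: [0.5524, 0.0929, 0.149]
orientation: [0.0, 0.207, 0.978, 0.0]
wrist_force: [-0.7, -0.0, 3.7]
finger_gap: 0.0553
```

```bash
python3 st.py
```

```text
22.8 tcp [552.43  92.9  149.01] F [-0.73 -0.04  3.68] T [0.156 0.083 0.054] yaw 156.05 q [1.000e-04 2.075e-01 9.782e-01 2.000e-04] j6 0.441 gap 55.3 liner-rim mm 0.01
```

Call:
jog_arm --pt "0 0 -0.0002 0 0 -3" --pt "0 0 -0.0002 0 0 -3" --pt "0 0 -0.0002 0 0 -3" --pt "0 0 -0.0002 0 0 -3" --pt "0 0 -0.0002 0 0 -3" --pt "0 0 -0.0002 0 0 -3" --pt "0 0 0 0 0 0" --pt "0 0 0 0 0 0" --pt "0 0 0 0 0 0" --pt "0 0 0 0 0 0"

```text
clock: 23.8
tcp_pos: [0.5528, 0.0927, 0.1483]
orientation: [0.001, 0.358, 0.934, 0.0]
wrist_force: [-0.1, -0.5, 5.1]
finger_gap: 0.0554
```

```bash
python3 st.py
```

```text
23.8 tcp [552.82  92.68 148.32] F [-0.13 -0.49  5.11] T [ 0.006  0.094 -0.049] yaw 138.02 q [7.000e-04 3.582e-01 9.336e-01 2.000e-04] j6 0.756 gap 55.35 liner-rim mm -0.68
```

Call:
jog_arm --pt "0 0 -0.0001 0 0 -3" --pt "0 0 -0.0001 0 0 -3" --pt "0 0 -0.0001 0 0 -3" --pt "0 0 -0.0001 0 0 -3" --pt "0 0 -0.0001 0 0 -3" --pt "0 0 -0.0001 0 0 -3" --pt "0 0 0 0 0 0" --pt "0 0 0 0 0 0" --pt "0 0 0 0 0 0" --pt "0 0 0 0 0 0"

```text
clock: 24.8
tcp_pos: [0.5531, 0.0927, 0.1481]
orientation: [0.001, 0.5, 0.866, 0.0]
wrist_force: [-0.3, -0.3, 5.7]
finger_gap: 0.0554
```

```bash
python3 st.py
```

```text
24.8 tcp [553.1   92.68 148.05] F [-0.26 -0.32  5.65] T [ 0.003  0.138 -0.002] yaw 120.02 q [1.000e-03 4.998e-01 8.661e-01 4.000e-04] j6 1.07 gap 55.4 liner-rim mm -0.95
```

Call:
jog_arm --pt "0.0002 0 -0.0001 0 0 -3" --pt "0 0 -0.0001 0 0 -3" --pt "0 0 -0.0001 0 0 -3" --pt "0 0 -0.0001 0 0 -3" --pt "0 0 -0.0001 0 0 -3" --pt "0 0 0 0 0 0" --pt "0 0 0 0 0 0" --pt "0 0 0 0 0 0" --pt "0 0 0 0 0 0" --pt "0 0 0 0 0 0"

```text
clock: 25.8
tcp_pos: [0.5531, 0.0928, 0.1475]
orientation: [0.001, 0.609, 0.793, 0.001]
wrist_force: [-1.2, 0.9, 6.6]
finger_gap: 0.0557
```

```bash
python3 st.py
```

```text
25.8 tcp [553.11  92.8  147.52] F [-1.16  0.89  6.56] T [ 0.065  0.176 -0.111] yaw 105.02 q [7.000e-04 6.086e-01 7.935e-01 5.000e-04] j6 1.332 gap 55.74 liner-rim mm -1.48
```

Call:
jog_arm --pt "0 0 -0.0002 0 0 -3" --pt "0 0 -0.0002 0 0 -3" --pt "0 0 -0.0002 0 0 -3" --pt "0 0 -0.0002 0 0 -3" --pt "0 0 -0.0002 0 0 -3" --pt "0 0 0 0 0 0" --pt "0 0 0 0 0 0" --pt "0 0 0 0 0 0" --pt "0 0 0 0 0 0" --pt "0 0 0 0 0 0"

```text
clock: 26.8
tcp_pos: [0.5529, 0.0928, 0.1466]
orientation: [0.001, 0.707, 0.707, 0.0]
wrist_force: [-1.3, 0.2, 7.8]
finger_gap: 0.0555
```

```bash
python3 st.py
```

```text
26.8 tcp [552.87  92.76 146.56] F [-1.28  0.17  7.81] T [ 0.041  0.381 -0.088] yaw 90.03 q [6.000e-04 7.069e-01 7.073e-01 4.000e-04] j6 1.593 gap 55.51 liner-rim mm -2.44
```

Call:
jog_arm --pt "-0.0002 0 0 0 0 -2" --pt "0 0 0 0 0 -2" --pt "0 0 0 0 0 -2" --pt "0 0 0 0 0 -1.5" --pt "0 0 0 0 0 0" --pt "0 0 0.0005 0 0 0" --pt "0 0 0.0005 0 0 0" --pt "0 0 0 0 0 0" --pt "0 0 0 0 0 0" --pt "0 0 0 0 0 0"

```text
clock: 27.8
tcp_pos: [0.5526, 0.0927, 0.1463]
orientation: [0.0, 0.752, 0.659, 0.0]
wrist_force: [3.3, 0.1, -3.3]
finger_gap: 0.0551
```

```bash
python3 st.py
```

```text
27.8 tcp [552.58  92.73 146.26] F [ 3.29  0.14 -3.26] T [-0.103 -0.812  0.192] yaw 82.51 q [2.000e-04 7.518e-01 6.594e-01 0.000e+00] j6 1.725 gap 55.14 liner-rim mm -2.74
```

Call:
jog_arm --pt "0.0003 0 -0.0003 0 0 0" --pt "0 0 0 0 0 0" --pt "0 0 0 0 0 0" --pt "0 0 0 0 0 0" --pt "0 0 0 0 0 0" --pt "0 0 0 0 0 0" --pt "0 0 0 0 0 0" --pt "0 0 0 0 0 0" --pt "0 0 0 0 0 0" --pt "0 0 0 0 0 0" --hand 1

```text
clock: 28.8
tcp_pos: [0.5526, 0.0928, 0.1463]
orientation: [0.0, 0.752, 0.659, 0.0]
wrist_force: [-0.3, -0.4, 0.1]
finger_gap: 0.0853
```

```bash
python3 st.py
```

```text
28.8 tcp [552.6   92.83 146.32] F [-0.3  -0.45  0.1 ] T [ 0.06  -0.058 -0.027] yaw 82.51 q [0.     0.7518 0.6594 0.    ] j6 1.725 gap 85.27 liner-rim mm -2.68
```

Call:
jog_arm --pt "0 0 0.005 0 0 0" --pt "0 0 0.01 0 0 0" --pt "0 0 0.01 0 0 0" --pt "0 0 0.02 0 0 0" --pt "0 0 0.02 0 0 0" --pt "0 0 0.02 0 0 0" --pt "0 0 0.02 0 0 0" --pt "0 0 0.02 0 0 0" --pt "0 0 0 0 0 0" --pt "0 0 0 0 0 0"

```text
clock: 29.8
tcp_pos: [0.553, 0.0928, 0.2721]
orientation: [0.001, 0.752, 0.659, 0.001]
wrist_force: [-0.1, -0.8, -0.1]
finger_gap: 0.0852
```

Call:
jog_arm --pt "-0.01 -0.03 0 0 0 0" --pt "-0.01 -0.03 0 0 0 0" --pt "-0.01 -0.03 0 0 0 0" --pt "-0.01 -0.03 0 0 0 0" --pt "-0.01 -0.03 0 0 0 0" --pt "-0.01 -0.03 0 0 0 0" --pt "-0.01 -0.03 0 0 0 0" --pt "-0.01 -0.03 0 0 0 0" --pt "0 0 0 0 0 0" --pt "0 0 0 0 0 0"

```text
clock: 30.8
tcp_pos: [0.472, -0.1474, 0.2704]
orientation: [-0.001, 0.752, 0.659, -0.0]
wrist_force: [-0.1, 0.0, 0.4]
finger_gap: 0.0854
```

```bash
python3 - <<'E'
from h import *
ims={}
for n,(a,b,c,d) in(("side",(260,120,380,210)),("top",(220,160,340,250))):
    im=np.mean([read_camera(n)[:,:,::-1].astype(float) for _ in range(3)],0).astype(np.uint8);cv2.imwrite(f"pics/{n}6.png",im);ims[n]=im
    cv2.imwrite(f"pics/{n}6z.png",cv2.resize(im[b:d,a:c],None,fx=6,fy=6,interpolation=2))
    o=im[...,2].astype(float)-im[...,0]
    box=(slice(145,185),slice(295,340)) if n=="side" else (slice(190,235),slice(265,315))
    m=(o[box]>35).astype(np.uint8);N,l,s,ce=cv2.connectedComponentsWithStats(m);i=1+np.argmax(s[1:,4])
    print(n,s[i],ce[i]+[box[1].start,box[0].start])
a=np.radians(np.arange(0,360,5))
for n in("side","top"):
    for z in(.1453,.1693):
        P=np.array([proj(n,[.552+.0285*np.cos(x),.0925+.0285*np.sin(x),z]) for x in a]);print(n,z,P.min(0),P.max(0))
print([int(v) for v in (ims["side"][150:180,316,2].astype(int)-ims["side"][150:180,316,0])])
E
python3 st.py
```

```text
side [ 13   8  27  26 390] [322.4        167.84871795]
top [ 12  11  23  23 406] [288.14778325 212.14778325]
side 0.1453 [307.79118599 170.61600115] [324.89962101 178.30653893]
side 0.1693 [307.4935738  164.19846142] [324.75007146 171.71914225]
top 0.1453 [278.52668352 202.36412906] [299.98684724 223.74081787]
top 0.1693 [277.60078682 201.25327097] [299.47450254 223.03761578]
[-3, -13, -38, -65, -71, -63, -49, -47, -50, -33, -4, 9, 14, 17, 47, 93, 118, 123, 123, 125, 119, 111, 95, 84, 79, 78, 77, 63, 37, 16]
31.1 tcp [ 472.82 -146.28  271.21] F [-0.11  0.66  0.24] T [-0.015  0.056 -0.026] yaw 82.6 q [-1.000e-04  7.512e-01  6.600e-01  0.000e+00] j6 1.237 gap 85.44 liner-rim mm 122.21
```

View pics/side6z.png

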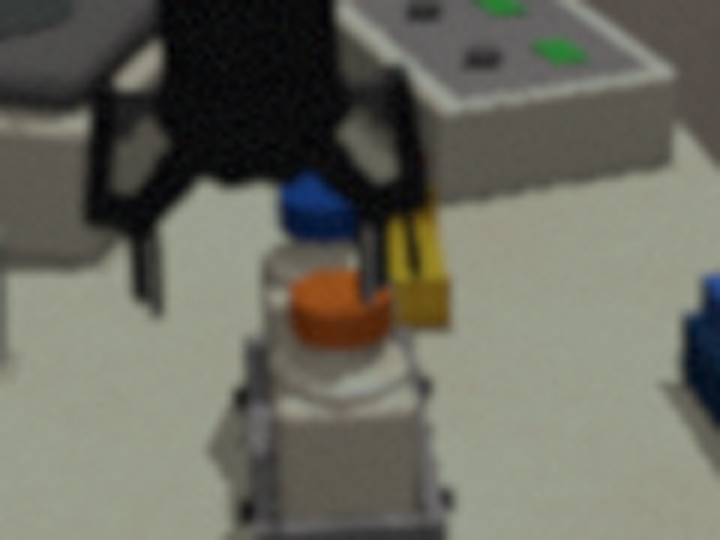

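View pics/top6.png

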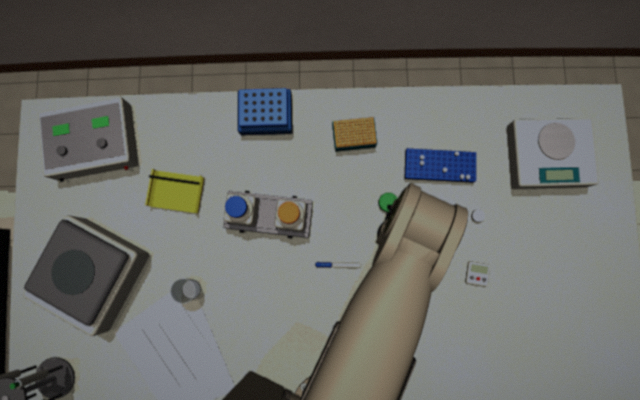

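The orange cap sits level on the bottle, at about (316,171) in the side view and (288,212) in the top view. Its edges at rows 164–178 match a squashed seal (model 164.2–178.3), and nothing else has moved.

```bash
python3 -c "
from workcell import *
print(hand_in(), get_state()['clock'])"
```

```text
the job is handed in; nothing more can be done
the job is handed in; nothing more can be done
```

The orange cap is screwed onto the open bottle, holding by itself, and the job was handed in at about 31 s of the 72 s allowed.

- **Finding the thread:** I set the cap level on the neck and turned it back 27° anticlockwise, pressing with at most about 5 N in the readings I took. It dropped in with the liner about 2.4 mm above the rim, inside the expected 1.5–3 mm.
- **Tightening:** I then turned it about 110° clockwise. It sank about 1 mm per 15° on the thread, with a slower stretch while axial play was taken up. The seal ended squashed by an estimated 2.7–2.9 mm of 4 mm. The largest push I read was about 8 N.
- **Hold check:** The cap did not lift under about 3 N of upward pull before I let go. After I let go and backed off, its image edges were within about half a pixel (1.6 mm) of where that height puts them. The top view showed nothing else moved, though the arm hid part of the bench, including the second loose blue cap.
- **Disagreements:** The two cameras differed by up to 6 mm on the bottle's position across the bench. I went by the top view there and corrected the last millimetre by feel. The squash figure comes from arm height and force, so it is good to about 0.5 mm. The gripper read 55.5 mm on the 57 mm cap.

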